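# Put a specimen jar away in the lidded enamel pot

## Task

Lift the lid off the white enamel pot by its knob and set it down flat, knob up, in the free part of the shallow enamel tray. Stand the red-capped specimen jar upright on the floor of the pot beside the white-capped jar already in there, then put the lid back on the pot so that it is fully seated. Set things down rather than dropping them, do not push the pot about or knock over the jar in it, and leave everything else where it is.

Things in the scene. Friction and masses are not known exactly. Their poses are not given: they have to be found in the camera images.
- pot: white enamel pot with dark blue rim and ears, loose on the bench, about 0.8 kg. Outer diameter 152 mm, height 76 mm, wall 4 mm (inside diameter 144 mm), floor 5 mm thick. The two ears, at its +y and -y sides, stick out to 97 mm from the axis at 57 mm height. Origin: centre of its underside, z up.
- lid: loose white enamel lid: plug underneath 134 mm in diameter, 6 mm high; above it a rim 160 mm in diameter that rests on the pot's rim, domed to 19 mm; black round knob, head 28 mm in diameter, 30 to 50 mm above the origin, on a 16 mm stem. About 0.25 kg. Origin: centre of the plug's underside, z up; seated, it is on the pot's axis, 70 mm above the pot's origin.
- lid_knob (a point): middle of the knob's head, on the lid's axis, 40 mm above the lid's origin: the point to grip
- tray: shallow white enamel tray with a dark blue rim, fixed to the bench, 300 mm (its x) by 220 mm (its y), 22 mm high, walls and floor 4 mm thick. Origin: centre of its underside. A pair of forceps lies in it towards its +x end, the rest is free.
- tray_free (a point): middle of the free part of the tray, on its floor, 45 mm from the tray's centre towards its -x end; a lid centred here lies flat clear of the forceps and walls
- jar_red: a screw-capped specimen jar of clear glass with a paper label and a red cap, 34 mm in diameter, 60 mm high overall, about 60 g. Origin: centre of its underside, z up. The jar to put away; it stands on the bench in a row with a blue-capped and a yellow-capped one, in any order.
- jar_blue: a screw-capped specimen jar of clear glass with a paper label and a blue cap, 34 mm in diameter, 60 mm high overall, about 60 g. Origin: centre of its underside, z up. Stays where it is.
- jar_yellow: a screw-capped specimen jar of clear glass with a paper label and a yellow cap, 34 mm in diameter, 60 mm high overall, about 60 g. Origin: centre of its underside, z up. Stays where it is.
- jar_white: a screw-capped specimen jar of clear glass with a paper label and a white cap, 34 mm in diameter, 60 mm high overall, about 60 g. Origin: centre of its underside, z up. It stands inside the pot, off to one side (axis 34 to 46 mm from the pot's), hidden by the lid at first. It stays in the pot.
- forceps: steel forceps, 126 mm long (along their y), 18 mm wide, 6 mm high, lying in the tray near its +x end. Stays where it is. Origin: centre of its underside.
- beaker: empty glass beaker, 70 mm in diameter, 95 mm high, to one side of the work area. Origin: centre of its underside. Stays where it is.
- reagent: amber glass bottle with black cap, 64 mm in diameter, 150 mm high, to one side of the work area. Origin: centre of its underside. Stays where it is.
There are look-alikes about, which are no part of the job. What is shaped like the lid but orange, pink or turquoise is not meant.

How it is judged:
By the outcome, as a careful person would: the job done as asked, in the order asked, and still so for the second after the job is handed in, with the robot touching nothing.
It also fails if it takes over 64 s, if anything falls off the work surface, if the arm or the gripper's body presses on something with over 40 N, if the wrist force passes 120 N, or if a joint passes its speed limit or range.

## Robot

A 6-joint arm with a two-finger parallel gripper is mounted at the origin on the work surface. World frame = base frame: x ahead of the robot, y to its left, z up, the work surface at z = 0. Lengths are in m, angles in degrees, forces in N, time in s.
With the tool pointing down it reaches from about 0.35 to 0.975 m from the base axis. Payload 7.1 kg.
Tool frame: the origin (TCP) lies between the finger pads; the fingertips stand env.nose_length ahead of it and the grasp point (between the pads) is the TCP (env.nose_length is the distance from the TCP to the fingertips, in m); z points along the fingers, y is the line along which they close (so a half turn about z gives the same grasp; the last joint's range is limited). The gripper opens to 88 mm and grips with 3 to 60 N. Pads are 20 mm wide; open, the fingers measure 115 mm over their backs; the gripper's body (75 mm by 178 mm) begins 61 mm behind the grasp point.
Start: joints at [70.588, 24.242, 93.386, -0, 62.372, -1.089], TCP at [0.196, 0.593, 0.242] pointing down, gripper open.
Joint ranges: [-172.04, 172.04], [-51.8, 120.97], [4.93, 147.93], [-75.15, 255.16], [6.16, 154.13], [-145.62, 145.62]. Speed limits (degrees/s): [136.94, 136.94, 172.46, 180, 180, 180].

## Interface

Orientations are given as a 3x3 rotation matrix whose columns are the frame's x, y, z axes.
In Python, from cell import env gives the robot as it stands.
- The arm moves only by the shell command python3 -m creep 'ROWS' [FORCE]. ROWS is JSON, a list of rows, each a list of 7 numbers: the turn, a rotation vector about the tool's x, y, z in degrees, then the shift along the tool's x, y, z in m, then the finger opening in m, from 0 to 0.0878. In form: [[ax, ay, az, dx, dy, dz, grip], ...]. A call has 1 to 12 rows; each row is the pose to reach, as a shift and turn from the pose commanded when the call began, along the tool's axes at that moment; what a row does not reach only later rows make up. A row lasts 1/12 s, in which the tool goes at most 41.7 mm and 7.16 degrees, less where a joint would pass 70% of its speed; a pose out of reach is approached as far as the arm can. A call with a gripper value outside its range is refused whole. The fingers move at their own pace and stop on an object; FORCE is the grip in N (left out, the last holds). Time passes only in rows, so rows that repeat a pose let the fingers close. It gives the time, the measured TCP pose, the force, the opening and the grip force at its end, in the units of the state.
- env.state(): the state, without advancing time (a new reading comes with each control period).
- env.get_image(name): name is "scene" or "top" or "wrist"; returns a dict with "image" (420x560x3 uint8, red, green, blue), "fovy" (degrees; the focal length in pixels is half the picture's height over the tangent of half this angle, whatever the lens; pixels are square), "cx", "cy" (the principal point, pixels), "pose" (4x4, takes a point from camera to world coordinates). Camera axes: x right, y up, looking along -z (the intrinsics and any distortion apply to the point x, -y, -z); pixel columns grow to the right and rows downward; lengths in m; the calibration is good to about 2 mm. The wrist camera is an equidistant fisheye: a pixel r from the principal point sees the ray r / f radians off the axis. A picture is of the moment at which its call begins. There is no depth.
- env.finish_job(): hands the job in; it is judged then, once.
The state is a dict: "time_s": time; "joints": joint angles; "dq": joint speeds; "joint_efforts": joint torques, N m; "tool_pos": TCP position; "orientation": TCP orientation; "ft_force": force on the tool from outside, world axes, zero at the start; "torque": the same for the moment, N m; "grip_width": finger opening in m; "gripper_force": force on a finger pad.
Only numpy, scipy, OpenCV 4.12 (cv2) and the standard library are available. Lean on these libraries where they do the work, as an engineer would, in place of code of your own. Each camera call takes 0.05 s, during which the arm holds its last target. There are 200 camera calls.

## Working session

There is one attempt and no reset: what is moved stays moved. The work goes in short steps, Python scripts to look and compute and a shell command to move; the robot and the scene stay as the last step left them, time stands still between calls to the robot, and variables do not carry over. Pictures are saved under pics/ and viewed, at most 10 in all, crops included, and the job is handed in when it is done.

```bash
ls; mkdir -p pics; python3 - <<'E'
from cell import env
import cv2,numpy as np
s=env.state();print(s, env.nose_length)
for n in("scene","top","wrist"):
    d=env.get_image(n);np.save(f"pics/{n}0.npy",d["image"]);print(n,d["fovy"],d["cx"],d["cy"],np.round(d["pose"],4).tolist(),[k for k in d])
    cv2.imwrite(f"pics/{n}0.png",d["image"][:,:,::-1])
E
```

```text
pics
{'time_s': 0.0, 'joints': array([ 7.05872670e+01,  2.42839453e+01,  9.34329694e+01, -3.64398270e-04,
        6.23716810e+01, -1.08864918e+00]), 'dq': array([-0.04569515, -0.02721668, -0.02252596, -0.08095482, -0.01006222,
        0.06402   ]), 'joint_efforts': array([-7.13098052e-05, -5.44606733e+01, -2.73668844e+01,  6.43197703e-02,
        2.27321126e-02, -6.77510434e-05]), 'tool_pos': array([0.19629235, 0.59280567, 0.24089643]), 'orientation': array([[-9.49294332e-01,  3.14388314e-01, -5.08625362e-04],
       [ 3.14388725e-01,  9.49293209e-01, -1.46024937e-03],
       [ 2.37492641e-05, -1.54611253e-03, -9.99998804e-01]]), 'ft_force': array([0.63159537, 0.52533905, 0.59852737]), 'torque': array([ 0.01022407, -0.00882176, -0.00108907]), 'gripper_force': 0.0, 'grip_width': 0.08794076938274578} 0.019
scene 52.45392616508639 280.1718584193049 208.68773879036965 [[0.238, -0.5849, 0.7754, 1.4897], [0.9712, 0.1318, -0.1987, -0.1459], [0.014, 0.8004, 0.5994, 0.8165], [0.0, 0.0, 0.0, 1.0]] ['image', 'fovy', 'cx', 'cy', 'pose']
top 49.766075093832875 280.6788787338025 212.1906112334952 [[-0.0114, 0.9968, -0.0796, 0.3996], [-0.9999, -0.011, 0.0052, 0.1039], [0.0043, 0.0797, 0.9968, 1.7695], [0.0, 0.0, 0.0, 1.0]] ['image', 'fovy', 'cx', 'cy', 'pose']
wrist 65.70646984690485 277.0721342987148 210.23543406914857 [[0.3148, -0.9128, -0.26, 0.1248], [0.9491, 0.3026, 0.087, 0.6166], [-0.0007, -0.2742, 0.9617, 0.3832], [0.0, 0.0, 0.0, 1.0]] ['image', 'fovy', 'cx', 'cy', 'pose']
```

```bash
cd pics; python3 -c "
import cv2,numpy as np
a=cv2.imread('top0.png');b=cv2.imread('scene0.png');cv2.imwrite('t.png',cv2.resize(a,(800,600)));cv2.imwrite('s.png',cv2.resize(b,(800,600)))"
```

```text
(no output)
```

View pics/t.png

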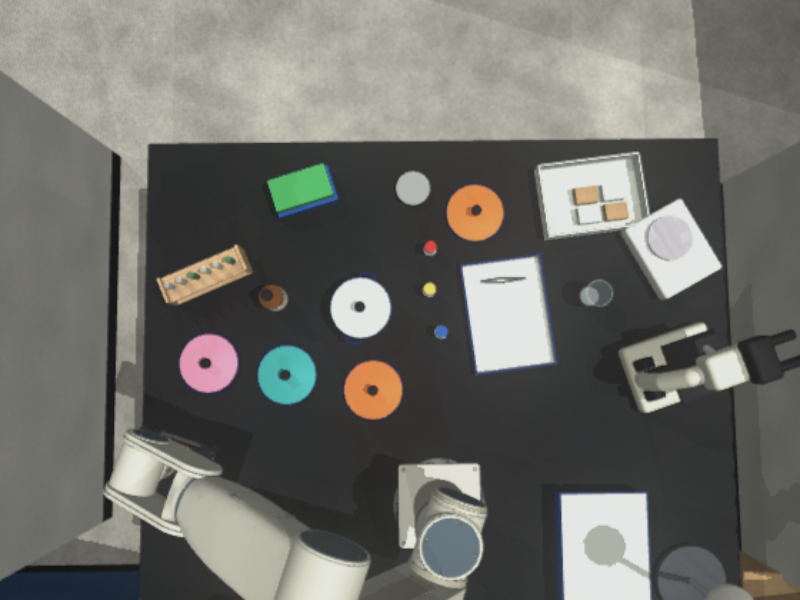

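View pics/s.png

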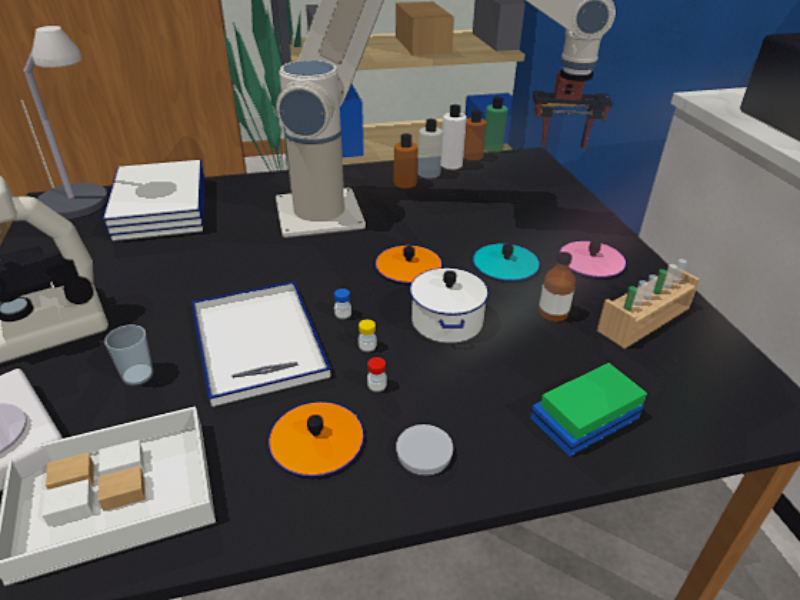

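The top view (800x600) shows the white lid's knob at (359,307), the red cap at (430,247), yellow at (429,289), blue at (441,332), and the tray with corners (461,264)–(555,364) and forceps at its far (+x) end. The scene view has the knob at (450,278) and the red cap at (377,365).

```bash
cat >h.py <<'E'
import numpy as np,cv2
from cell import env
def ray(d,uv):
    f=210/np.tan(np.radians(d["fovy"]/2));x=(uv[0]-d["cx"])/f;y=(uv[1]-d["cy"])/f
    v=np.array([x,-y,-1.])
    if d.get("fish"):
        r=np.hypot(x,y);v=np.array([x/r*np.sin(r),-y/r*np.sin(r),-np.cos(r)]) if r>1e-9 else np.array([0,0,-1.])
    P=d["pose"];return P[:3,3],P[:3,:3]@v
def plane(d,uv,z):
    o,v=ray(d,uv);return (o+v*(z-o[2])/v[2])[:2]
def cross(a,ua,b,ub):
    A=np.zeros((3,3));c=np.zeros(3)
    for o,v in(ray(a,ua),ray(b,ub)):
        v=v/np.linalg.norm(v);M=np.eye(3)-np.outer(v,v);A+=M;c+=M@o
    return np.linalg.solve(A,c)
def blobs(d,cond,roi=None,amin=15):
    m=cond(cv2.cvtColor(d["image"],cv2.COLOR_RGB2HSV).astype(int)).astype(np.uint8)
    if roi:
        k=np.zeros_like(m);k[roi[1]:roi[3],roi[0]:roi[2]]=1;m*=k
    n,l,s,c=cv2.connectedComponentsWithStats(m)
    return [(int(s[i,4]),c[i],l==i) for i in sorted(range(1,n),key=lambda i:-s[i,4]) if s[i,4]>=amin]
red=lambda h:((h[...,0]<6)|(h[...,0]>174))&(h[...,1]>150)&(h[...,2]>80)
yel=lambda h:(abs(h[...,0]-28)<5)&(h[...,1]>150)&(h[...,2]>80)
blu=lambda h:(abs(h[...,0]-111)<9)&(h[...,1]>130)&(h[...,2]>90)
wht=lambda h:(h[...,1]<45)&(h[...,2]>150)
drk=lambda h:h[...,2]<70
def get(n):
    d=env.get_image(n);d["fish"]=n=="wrist";return d
E
python3 - <<'E'
from h import *
np.set_printoptions(precision=4,suppress=True)
T=get("top");S=get("scene")
for nm,c,z,rs in(("red",red,.06,(240,240,290,290)),("yel",yel,.06,(240,215,275,250)),("blu",blu,.06,(225,195,250,225))):
    t=blobs(T,c,(280,150,330,250))[0];s=blobs(S,c,rs)[0]
    print(nm,t[0],t[1],plane(T,t[1],z),s[0],s[1],cross(T,t[1],S,s[1]))
t=blobs(T,drk,(240,205,262,225))[0];s=blobs(S,drk,(305,185,325,201))[0]
print("knob",t[:2],plane(T,t[1],.113),s[:2],cross(T,t[1],S,s[1]))
t=blobs(T,wht,(225,185,280,245))[0];(c,r)=cv2.minEnclosingCircle(np.argwhere(t[2])[:,::-1].astype(np.float32));print("lid",c,r,plane(T,c,.077))
t=blobs(T,wht,(315,170,395,270))[0];R=cv2.minAreaRect(np.argwhere(t[2])[:,::-1].astype(np.float32));print("tray",R)
print("corners",np.array([plane(T,p,.013) for p in cv2.boxPoints(R)]),"c",plane(T,R[0],.013))
t=blobs(T,lambda h:h[...,2]<150,(328,186,378,205))
for q in t[:2]:print("forc",q[0],plane(T,q[1],.008))
E
```

```text
red 48 [301.1042 172.1667] [0.6884 0.0153] 134 [263.209 255.5  ] [0.6897 0.0153 0.0531]Traceback (most recent call last):
  File "<stdin>", line 5, in <module>
IndexError: list index out of range
```

```bash
sed -i 's/(h\[...,0\]-28)<5/(h[...,0]-27)<8/; s/\[...,0\]-28/[...,0]-27/; s/-27)<5/-27)<8/; s/-111)<9/-110)<15/' h.py
python3 - <<'E'
from h import *
np.set_printoptions(precision=4,suppress=True)
T=get("top");S=get("scene")
for nm,c,z,rs in(("red",red,.06,(240,240,290,290)),("yel",yel,.06,(240,215,275,250)),("blu",blu,.06,(225,195,250,225))):
  try:
    t=blobs(T,c,(280,150,325,250))[0];s=blobs(S,c,rs)[0]
    print(nm,t[0],t[1],plane(T,t[1],z),s[0],s[1],cross(T,t[1],S,s[1]))
  except IndexError: print(nm,len(blobs(T,c,(280,150,325,250))),len(blobs(S,c,rs)))
t=blobs(T,drk,(240,205,262,225))[0];s=blobs(S,drk,(305,185,325,201))[0]
print("knob",t[:2],plane(T,t[1],.113),s[:2],cross(T,t[1],S,s[1]))
t=blobs(T,wht,(225,185,280,245))[0];(c,r)=cv2.minEnclosingCircle(np.argwhere(t[2])[:,::-1].astype(np.float32));print("lid",c,r,plane(T,c,.077))
t=blobs(T,wht,(315,170,395,270))[0];R=cv2.minAreaRect(np.argwhere(t[2])[:,::-1].astype(np.float32));print("tray",R)
print("corners",np.array([plane(T,p,.013) for p in cv2.boxPoints(R)]),"c",plane(T,R[0],.013))
t=blobs(T,lambda h:h[...,2]<150,(328,186,378,205))
for q in t[:2]:print("forc",q[0],plane(T,q[1],.008))
h=cv2.cvtColor(T["image"],cv2.COLOR_RGB2HSV);print(h[203,300],h[232,308])
E
```

```text
red 48 [301.1042 172.1667] [0.6884 0.0153] 134 [263.209 255.5  ] [0.6897 0.0153 0.0531]
yel 0 1
blu 46 [309.1087 231.4783] [ 0.4619 -0.0115] 95 [239.0526 206.3789] [ 0.4623 -0.0112  0.0523]
knob (30, array([251.5   , 214.3333])) [0.5252 0.2024] (76, array([314.3421, 194.5395])) [0.5258 0.203  0.1062]
lid (252.0189208984375, 215.08168029785156) 21.10637664794922 [0.5251 0.2026]
tray ((355.07000732421875, 219.49000549316406), (75.09474182128906, 54.0229606628418), 81.8698959350586)
corners [[ 0.6403 -0.0721]
 [ 0.6681 -0.2823]
 [ 0.3776 -0.3152]
 [ 0.3506 -0.1076]] c [ 0.5082 -0.1943]
forc 73 [ 0.6032 -0.1823]
[ 27 134 226] [110 158 191]
```

```bash
python3 -m creep '[[0,0,7,-0.04,-0.025,0,0.0878],[0,0,14,-0.08,-0.05,0,0.0878],[0,0,21,-0.12,-0.075,0,0.0878],[0,0,28,-0.16,-0.1,0,0.0878],[0,0,35,-0.2,-0.125,0,0.0878],[0,0,42,-0.24,-0.15,0.01,0.0878],[0,0,49,-0.28,-0.172,0.02,0.0878],[0,0,56,-0.315,-0.195,0.03,0.0878],[0,0,63,-0.35,-0.215,0.04,0.0878],[0,0,69,-0.385,-0.237,0.04,0.0878],[0,0,71.7,-0.415,-0.255,0.04,0.0878],[0,0,71.7,-0.435,-0.267,0.04,0.0878]]' 25
cat >>h.py <<'E'
def go(target,ydir=None):
    "print the shift (tool axes) to target, and tool-z turn for closing line along ydir"
    s=env.state();R=s["orientation"];d=R.T@(np.array(target)-s["tool_pos"])
    print("t",round(s["time_s"],2),"pos",s["tool_pos"].round(4),"shift",d.round(4),end=" ")
    if ydir is not None:
        y=R[:,1];a=np.degrees(np.arctan2(y[0]*ydir[1]-y[1]*ydir[0],y[0]*ydir[0]+y[1]*ydir[1]));a=(a+90)%180-90
        print("turn z",round(-a,2),end=" ")
    print("tilt",R[:2,2].round(4),"F",s["ft_force"].round(2),"grip",round(s["grip_width"],4))
E
python3 - <<'E'
from h import *
go((.5255,.2027,.2),(1,0))
d=get("wrist");cv2.imwrite("pics/w1.png",d["image"][:,:,::-1])
E
```

```text
time_s: 1.35
tool_pos: [0.5173, 0.2117, 0.2018]
orientation: [[0.003, 1.0, -0.0], [1.0, -0.003, -0.0], [-0.0, -0.0, -1.0]]
ft_force: [-0.5, 0.3, -0.2]
grip_width: 0.0879
gripper_force: 0.0
t 1.35 pos [0.5173 0.2117 0.2018] shift [-0.009   0.0082  0.0018] turn z -0.18 tilt [-0.0005 -0.0001] F [-0.48  0.33 -0.24] grip 0.0879
```

View pics/w1.png

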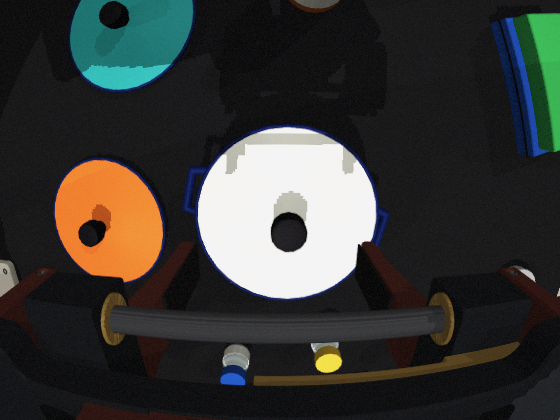

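The wrist view shows the white lid directly below, its knob at (289,231), with the blue ears left and right. I'll settle over the knob and measure it from here.

```bash
python3 -m creep '[[0,0,0,0,0,0,0.0878],[0,0,0,0,0,0,0.0878],[0,0,0,0,0,0,0.0878],[0,0,0,0,0,0,0.0878]]'
python3 - <<'E'
from h import *
d=get("wrist");k=blobs(d,drk,(265,205,315,255))[0];print(k[:2],plane(d,k[1],.115))
w=blobs(d,lambda h:(h[...,1]<60)&(h[...,2]>110),(170,115,390,305))[0];cs,_=cv2.findContours(w[2].astype(np.uint8),0,1)
c=max(cs,key=len)[:,0];p=np.array([plane(d,q,.077) for q in c if q[1]<230 or q[1]>275]);print(cv2.minEnclosingCircle((p*1000).astype(np.float32)))
go((.5255,.2027,.2),(1,0))
E
```

```text
time_s: 1.73
tool_pos: [0.5156, 0.2147, 0.2022]
orientation: [[-0.001, 1.0, -0.0], [1.0, 0.001, 0.0], [0.0, -0.0, -1.0]]
ft_force: [0.9, 0.8, 0.1]
grip_width: 0.0878
gripper_force: 0.0
(1102, array([290.34392015, 235.19782214])) [0.5252926  0.20496434]
((525.7025756835938, 202.58180236816406), 78.80460357666016)
t 1.78 pos [0.5156 0.2148 0.2022] shift [-0.0121  0.0099  0.0022] turn z 0.1 tilt [-0.0001  0.0001] F [ 0.25 -0.41 -0.01] grip 0.088
```

```bash
python3 -m creep '[[0,0,0,-0.006,0.005,0,0.0878],[0,0,0,-0.012,0.01,0.01,0.0878],[0,0,0,-0.012,0.01,0.03,0.0878],[0,0,0,-0.012,0.01,0.05,0.0878],[0,0,0,-0.012,0.01,0.065,0.0878],[0,0,0,-0.012,0.01,0.078,0.0878],[0,0,0,-0.012,0.01,0.085,0.0878],[0,0,0,-0.012,0.01,0.089,0.0878],[0,0,0,-0.012,0.01,0.089,0.0878],[0,0,0,-0.012,0.01,0.089,0.05],[0,0,0,-0.012,0.01,0.089,0.05],[0,0,0,-0.012,0.01,0.089,0.05]]' 25
python3 - <<'E'
from h import *
go((.5255,.203,.113),(1,0))
E
```

```text
time_s: 2.78
tool_pos: [0.527, 0.2017, 0.1139]
orientation: [[0.0, 1.0, 0.001], [1.0, -0.0, 0.0], [0.0, 0.001, -1.0]]
ft_force: [0.3, -0.4, 0.1]
grip_width: 0.0711
gripper_force: 0.0
t 2.78 pos [0.527  0.2017 0.1139] shift [ 0.0013 -0.0015  0.0009] turn z -0.02 tilt [0.0014 0.0005] F [ 0.32 -0.42  0.12] grip 0.0711
```

```bash
python3 -m creep '[[0,0,0,0.001,-0.001,0,0.04],[0,0,0,0.001,-0.001,0,0.035],[0,0,0,0.001,-0.001,0,0.031],[0,0,0,0.001,-0.001,0,0.028],[0,0,0,0.001,-0.001,0,0.025],[0,0,0,0.001,-0.001,0,0.02],[0,0,0,0.001,-0.001,0,0.02],[0,0,0,0.001,-0.001,0,0.02],[0,0,0,0.001,-0.001,0,0.02]]' 25
```

```text
time_s: 3.53
tool_pos: [0.5255, 0.2026, 0.1132]
orientation: [[0.0, 1.0, 0.0], [1.0, -0.0, 0.0], [0.0, 0.0, -1.0]]
ft_force: [0.9, -0.4, 0.6]
grip_width: 0.0275
gripper_force: 25.0
```

```bash
python3 -m creep '[[0,0,0,0,0,-0.002,0.02],[0,0,0,0,0,-0.005,0.02],[0,0,0,0,0,-0.01,0.02],[0,0,0,0,0,-0.018,0.02],[0,0,0,0,0,-0.03,0.02],[0,0,0,0,0,-0.045,0.02],[0,0,0,0,0,-0.06,0.02],[0,0,0,0,0,-0.075,0.02],[0,0,0,0,0,-0.085,0.02],[0,0,0,0,0,-0.09,0.02],[0,0,0,0,0,-0.09,0.02]]' 25
python3 - <<'E'
from h import *
go((.4635,-.1996,.2),(1,0))
d=get("scene");cv2.imwrite("pics/s2.png",d["image"][100:340,100:420,::-1])
E
```

```text
time_s: 4.45
tool_pos: [0.5262, 0.2028, 0.2048]
orientation: [[0.0, 1.0, 0.003], [1.0, -0.0, 0.001], [0.001, 0.003, -1.0]]
ft_force: [0.3, -0.1, -2.6]
grip_width: 0.0277
gripper_force: 25.0
t 4.45 pos [0.5262 0.2028 0.2048] shift [-0.4025 -0.0625  0.0043] turn z -0.02 tilt [0.0026 0.0009] F [ 0.3  -0.1  -2.64] grip 0.0277
```

View pics/s2.png

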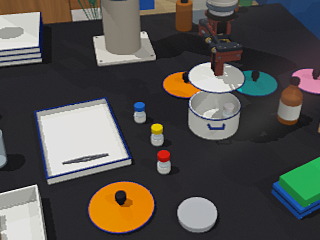

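The crop shows the lid held level above the open pot, clear of it. On to the tray.

```bash
python3 -m creep '[[0,0,0,-0.01,-0.002,0,0.02],[0,0,0,-0.035,-0.005,0,0.02],[0,0,0,-0.07,-0.01,0,0.02],[0,0,0,-0.11,-0.017,0,0.02],[0,0,0,-0.15,-0.023,0,0.02],[0,0,0,-0.19,-0.03,0,0.02],[0,0,0,-0.23,-0.036,0,0.02],[0,0,0,-0.27,-0.042,0,0.02],[0,0,0,-0.31,-0.048,0.01,0.02],[0,0,0,-0.345,-0.054,0.02,0.02],[0,0,0,-0.375,-0.058,0.03,0.02],[0,0,0,-0.395,-0.062,0.04,0.02]]' 25
python3 -m creep '[[0,0,0,0,0,0,0.02],[0,0,0,0,0,0,0.02],[0,0,0,0,0,0,0.02],[0,0,0,0,0,0,0.02]]'
python3 - <<'E'
from h import *
go((.4635,-.1996,.0472),(1,0))
E
```

```text
time_s: 5.5
tool_pos: [0.4618, -0.1953, 0.162]
orientation: [[0.002, 1.0, -0.001], [1.0, -0.002, -0.0], [-0.0, -0.001, -1.0]]
ft_force: [0.7, 0.2, -3.5]
grip_width: 0.0277
gripper_force: 25.0
time_s: 5.83
tool_pos: [0.4633, -0.1916, 0.1632]
orientation: [[-0.001, 1.0, -0.0], [1.0, 0.001, 0.0], [0.0, -0.0, -1.0]]
ft_force: [-0.2, 0.5, -1.7]
grip_width: 0.0275
gripper_force: 25.0
t 5.83 pos [ 0.4633 -0.1916  0.1632] shift [-0.008   0.0002  0.116 ] turn z 0.03 tilt [-0.0001  0.0002] F [-0.22  0.45 -1.74] grip 0.0275
```

```bash
python3 -m creep '[[0,0,0,-0.004,0,0.01,0.02],[0,0,0,-0.008,0,0.03,0.02],[0,0,0,-0.008,0,0.05,0.02],[0,0,0,-0.008,0,0.07,0.02],[0,0,0,-0.008,0,0.085,0.02],[0,0,0,-0.008,0,0.096,0.02],[0,0,0,-0.008,0,0.103,0.02],[0,0,0,-0.008,0,0.107,0.02],[0,0,0,-0.008,0,0.109,0.02],[0,0,0,-0.008,0,0.11,0.02],[0,0,0,-0.008,0,0.11,0.02],[0,0,0,-0.008,0,0.11,0.02]]' 25
python3 - <<'E'
from h import *
go((.4635,-.1996,.0472),(1,0))
E
```

```text
time_s: 6.83
tool_pos: [0.4637, -0.2006, 0.0537]
orientation: [[0.0, 1.0, 0.001], [1.0, -0.0, -0.001], [-0.001, 0.001, -1.0]]
ft_force: [0.2, 0.2, -2.2]
grip_width: 0.0277
gripper_force: 25.0
t 6.83 pos [ 0.4637 -0.2006  0.0537] shift [ 0.001  -0.0002  0.0065] turn z -0.02 tilt [ 0.0011 -0.0005] F [ 0.19  0.23 -2.15] grip 0.0277
```

```bash
python3 -m creep '[[0,0,0,0,0,0.001,0.02],[0,0,0,0,0,0.002,0.02],[0,0,0,0,0,0.003,0.02],[0,0,0,0,0,0.004,0.02],[0,0,0,0,0,0.005,0.02],[0,0,0,0,0,0.0055,0.02],[0,0,0,0,0,0.0055,0.02]]' 25
```

```text
time_s: 7.42
tool_pos: [0.4632, -0.2004, 0.0475]
orientation: [[0.0, 1.0, -0.0], [1.0, -0.0, 0.0], [0.0, -0.0, -1.0]]
ft_force: [-0.9, -0.8, -2.8]
grip_width: 0.0277
gripper_force: 25.0
```

```bash
python3 -m creep '[[0,0,0,0,0,0.0005,0.02],[0,0,0,0,0,0.001,0.02],[0,0,0,0,0,0.0015,0.02],[0,0,0,0,0,0.0015,0.02]]' 25
```

```text
time_s: 7.75
tool_pos: [0.4633, -0.2004, 0.0471]
orientation: [[0.0, 1.0, 0.0], [1.0, -0.0, -0.0], [-0.0, 0.0, -1.0]]
ft_force: [-3.2, 2.1, 12.0]
grip_width: 0.0271
gripper_force: 25.0
```

Contact (12 N up) – the lid is down. Release and rise, then to the red jar.

```bash
python3 -m creep '[[0,0,0,0,0,-0.001,0.028],[0,0,0,0,0,-0.001,0.032],[0,0,0,0,0,-0.001,0.045],[0,0,0,0,0,-0.001,0.06],[0,0,0,0,0,-0.001,0.07],[0,0,0,0,0,-0.005,0.07],[0,0,0,0,0,-0.02,0.07],[0,0,0,0,0,-0.05,0.07],[0,0,0,0,0,-0.09,0.07],[0,0,0,0,0,-0.12,0.07],[0,0,0,0,0,-0.13,0.07],[0,0,0,0,0,-0.13,0.07]]' 25
python3 - <<'E'
from h import *
np.set_printoptions(precision=4,suppress=True)
T=get("top");S=get("scene");cv2.imwrite("pics/t3.png",cv2.resize(T["image"][130:290,200:420,::-1],(800,582)))
go((.689,.0153,.16),(1,0))
E
```

```text
time_s: 8.75
tool_pos: [0.4649, -0.2011, 0.1789]
orientation: [[0.0, 1.0, 0.005], [1.0, -0.0, -0.002], [-0.002, 0.005, -1.0]]
ft_force: [0.4, 0.0, -0.3]
grip_width: 0.07
gripper_force: 0.0
t 8.85 pos [ 0.4629 -0.2002  0.1756] shift [0.2156 0.226  0.0156] turn z -0.02 tilt [-0.0002  0.0001] F [-0.1  -0.11 -0.92] grip 0.0701
```

View pics/t3.png

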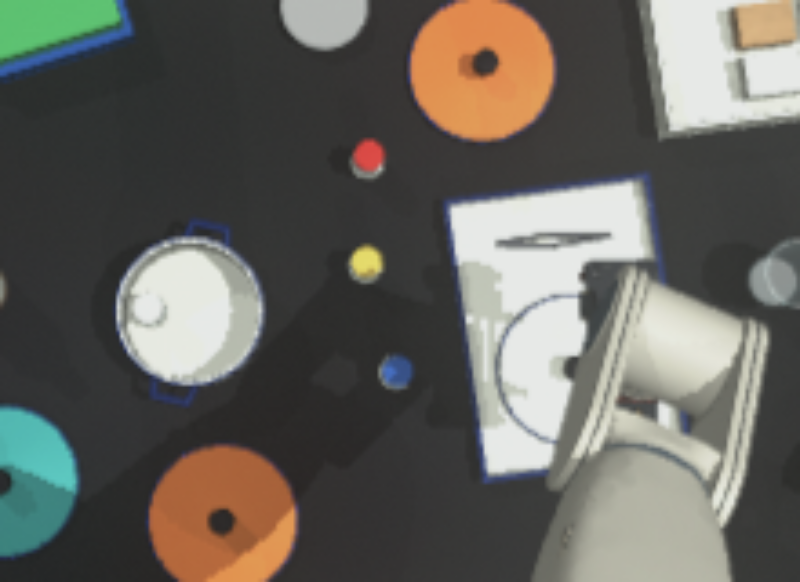

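The crop shows the lid flat in the tray clear of the forceps. In the pot (centre ≈(191,311)), the white jar is at (150,308), so on the +y side; red goes to the -y side.

```bash
python3 -m creep '[[0,0,0,0.01,0.01,0,0.07],[0,0,0,0.03,0.031,0,0.07],[0,0,0,0.055,0.058,0,0.07],[0,0,0,0.08,0.084,0,0.07],[0,0,0,0.107,0.112,0,0.07],[0,0,0,0.135,0.14,0,0.07],[0,0,0,0.16,0.168,0,0.07],[0,0,0,0.185,0.194,0,0.07],[0,0,0,0.205,0.215,0,0.07],[0,0,0,0.215,0.226,0,0.07],[0,0,0,0.215,0.226,0,0.07],[0,0,0,0.215,0.226,0,0.07]]' 15
python3 - <<'E'
from h import *
np.set_printoptions(precision=4,suppress=True)
d=get("wrist")
for b in blobs(d,red,None,100)[:3]:
    e=cv2.fitEllipse(np.argwhere(b[2])[:,::-1].astype(np.float32));print(b[0],b[1],e,plane(d,b[1],.055),plane(d,e[0],.055))
go((.689,.0153,.045),(1,0))
T=get("top");
u=np.array([241.25,214.7]);print("white~",plane(T,u,.065),"pot",plane(T,(200+191/3.636,130+311/3.636),.076))
cv2.imwrite("pics/w4.png",d["image"][:,:,::-1])
E
```

```text
time_s: 9.85
tool_pos: [0.6881, 0.0149, 0.173]
orientation: [[-0.001, 1.0, -0.005], [1.0, 0.001, -0.0], [-0.0, -0.005, -1.0]]
ft_force: [-0.2, -0.5, -0.4]
grip_width: 0.07
gripper_force: 0.0
1213 [278.8969 210.2721] ((278.9027404785156, 210.26791381835938), (31.647083282470703, 32.63994598388672), 2.0258264541625977) [0.6888 0.0159] [0.6888 0.0159]
t 9.9 pos [0.6877 0.0142 0.1736] shift [0.0011 0.0019 0.1286] turn z -0.01 tilt [-0.0043 -0.0003] F [-0.11 -0.97 -1.16] grip 0.07
white~ [0.5279 0.2439] pot [0.5234 0.2007]
```

View pics/w4.png

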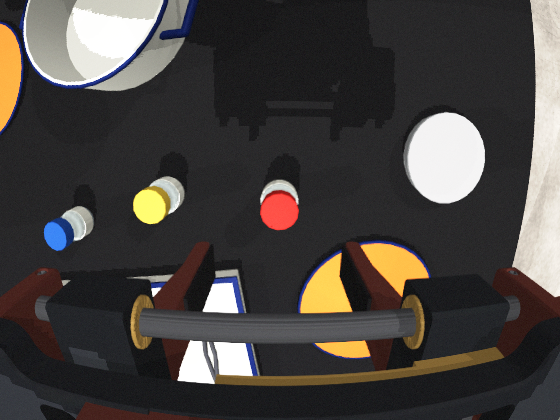

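The wrist view shows the red cap at (279,210), in line with the TCP; yellow at (151,205) and blue at (59,235) are well clear of the fingers.

```bash
python3 -m creep '[[0,0,0,0.001,0.0015,0.01,0.07],[0,0,0,0.001,0.0015,0.03,0.07],[0,0,0,0.001,0.0015,0.055,0.07],[0,0,0,0.001,0.0015,0.08,0.07],[0,0,0,0.001,0.0015,0.1,0.07],[0,0,0,0.001,0.0015,0.115,0.07],[0,0,0,0.001,0.0015,0.124,0.07],[0,0,0,0.001,0.0015,0.128,0.07],[0,0,0,0.001,0.0015,0.128,0.06],[0,0,0,0.001,0.0015,0.128,0.05],[0,0,0,0.001,0.0015,0.128,0.044],[0,0,0,0.001,0.0015,0.128,0.04]]' 15
python3 - <<'E'
from h import *
go((.689,.0155,.045),(1,0))
E
python3 -m creep '[[0,0,0,0,0,0,0.037],[0,0,0,0,0,0,0.034],[0,0,0,0,0,0,0.031],[0,0,0,0,0,0,0.028],[0,0,0,0,0,0,0.025],[0,0,0,0,0,0,0.025],[0,0,0,0,0,0,0.025]]' 15
```

```text
time_s: 10.95
tool_pos: [0.6917, 0.0155, 0.0494]
orientation: [[0.0, 1.0, 0.002], [1.0, -0.0, 0.0], [0.0, 0.002, -1.0]]
ft_force: [0.2, 1.0, -0.4]
grip_width: 0.0468
gripper_force: 0.0
t 10.95 pos [0.6917 0.0155 0.0494] shift [-0.     -0.0027  0.0044] turn z -0.02 tilt [0.0021 0.    ] F [ 0.2   0.98 -0.43] grip 0.0468
time_s: 11.53
tool_pos: [0.6909, 0.0155, 0.0486]
orientation: [[0.0, 1.0, 0.0], [1.0, -0.0, 0.0], [0.0, 0.0, -1.0]]
ft_force: [-2.5, 0.8, 5.6]
grip_width: 0.0314
gripper_force: 15.2
```

```bash
python3 -m creep '[[0,0,0,0,0,0,0.025],[0,0,0,0,0,-0.002,0.025],[0,0,0,0,0,-0.005,0.025],[0,0,0,0,0,-0.01,0.025],[0,0,0,0,0,-0.02,0.025],[0,0,0,0,0,-0.035,0.025],[0,0,0,0,0,-0.055,0.025],[0,0,0,0,0,-0.075,0.025],[0,0,0,0,0,-0.095,0.025],[0,0,0,0,0,-0.107,0.025],[0,0,0,0,0,-0.11,0.025],[0,0,0,0,0,-0.11,0.025]]' 18
python3 - <<'E'
from h import *
S=get("scene");W=get("wrist")
a=S["image"][140:320,170:410,::-1];cv2.imwrite("pics/s5.png",np.hstack([cv2.resize(a,(400,300)),cv2.resize(W["image"][:,:,::-1],(400,300))]))
go((.5255,.165,.16),(1,0))
E
```

```text
time_s: 12.53
tool_pos: [0.6916, 0.0155, 0.1599]
orientation: [[0.0, 1.0, 0.003], [1.0, -0.0, -0.0], [-0.0, 0.003, -1.0]]
ft_force: [0.3, 0.0, -1.1]
grip_width: 0.0316
gripper_force: 18.0
t 12.63 pos [0.6903 0.0155 0.1575] shift [ 0.1494 -0.1649 -0.0023] turn z -0.02 tilt [-0.0011 -0.    ] F [-0.05  0.9  -0.72] grip 0.0314
```

View pics/s5.png

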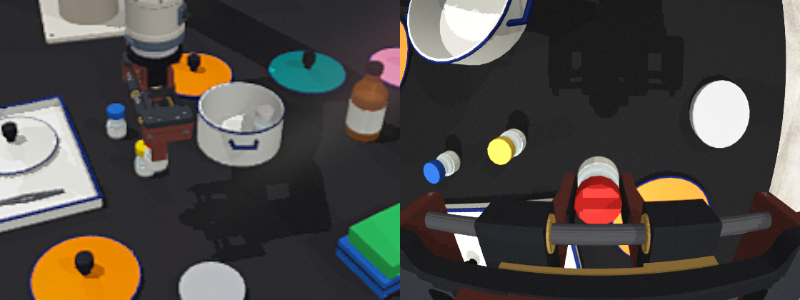

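Red jar is held upright by its cap, and the white-capped jar is visible standing in the pot. Moving over the pot.

```bash
python3 -m creep '[[0,0,0,0.007,-0.008,-0.005,0.025],[0,0,0,0.022,-0.025,-0.01,0.025],[0,0,0,0.043,-0.047,-0.01,0.025],[0,0,0,0.065,-0.071,-0.01,0.025],[0,0,0,0.087,-0.095,-0.01,0.025],[0,0,0,0.108,-0.119,-0.01,0.025],[0,0,0,0.127,-0.14,-0.01,0.025],[0,0,0,0.142,-0.156,-0.01,0.025],[0,0,0,0.149,-0.164,-0.01,0.025],[0,0,0,0.149,-0.165,-0.01,0.025],[0,0,0,0.149,-0.165,-0.01,0.025],[0,0,0,0.149,-0.165,-0.01,0.025]]' 18
python3 - <<'E'
from h import *
W=get("wrist");cv2.imwrite("pics/w6.png",W["image"][:,:,::-1])
go((.5255,.165,.0555),(1,0))
E
```

```text
time_s: 13.63
tool_pos: [0.5268, 0.1641, 0.1681]
orientation: [[0.001, 1.0, 0.001], [1.0, -0.001, -0.0], [-0.0, 0.001, -1.0]]
ft_force: [0.6, 0.3, -0.3]
grip_width: 0.0316
gripper_force: 18.0
t 13.68 pos [0.5269 0.164  0.1681] shift [ 0.001  -0.0015  0.1126] turn z -0.07 tilt [ 0.0006 -0.0001] F [ 0.29 -0.08 -0.82] grip 0.0317
```

View pics/w6.png

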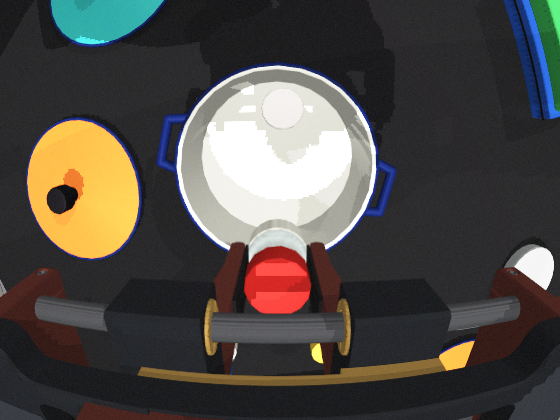

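The wrist view shows the pot rim from (177,160) to (376,165), top (277,66), and the white cap at (283,109). Checking these in world coordinates.

```bash
python3 - <<'E'
from h import *
W=get("wrist")
print("white",plane(W,(283,109),.065))
P=np.array([plane(W,u,.076) for u in((177,160),(376,165),(277,66),(205,95),(350,95))])
A=np.c_[2*P,np.ones(5)];s=np.linalg.lstsq(A,(P**2).sum(1),rcond=None)[0];print("pot",s[:2],np.sqrt(s[2]+s[0]**2+s[1]**2))
E
```

```text
white [0.53125682 0.24737932]
pot [0.52657434 0.20442052] 0.07463911604078664
```

```bash
python3 -m creep '[[0,0,0,0,-0.001,0.008,0.025],[0,0,0,0,-0.001,0.02,0.025],[0,0,0,0,-0.001,0.035,0.025],[0,0,0,0,-0.001,0.05,0.025],[0,0,0,0,-0.001,0.065,0.025],[0,0,0,0,-0.001,0.08,0.025],[0,0,0,0,-0.001,0.092,0.025],[0,0,0,0,-0.001,0.1,0.025],[0,0,0,0,-0.001,0.105,0.025],[0,0,0,0,-0.001,0.108,0.025],[0,0,0,0,-0.001,0.108,0.025],[0,0,0,0,-0.001,0.108,0.025]]' 18
python3 -m creep '[[0,0,0,0,0,0.001,0.025],[0,0,0,0,0,0.002,0.025],[0,0,0,0,0,0.003,0.025],[0,0,0,0,0,0.004,0.025],[0,0,0,0,0,0.0045,0.025],[0,0,0,0,0,0.0045,0.025]]' 18
```

```text
time_s: 14.73
tool_pos: [0.5253, 0.1647, 0.0604]
orientation: [[0.0, 1.0, 0.001], [1.0, -0.0, 0.0], [0.0, 0.001, -1.0]]
ft_force: [0.6, 0.5, -0.7]
grip_width: 0.0314
gripper_force: 18.0
time_s: 15.23
tool_pos: [0.5249, 0.1646, 0.0556]
orientation: [[0.0, 1.0, -0.0], [1.0, -0.0, -0.0], [-0.0, -0.0, -1.0]]
ft_force: [-0.3, -0.5, -1.1]
grip_width: 0.0317
gripper_force: 18.0
```

```bash
python3 -m creep '[[0,0,0,0,0,0.0005,0.025],[0,0,0,0,0,0.001,0.025],[0,0,0,0,0,0.0015,0.025],[0,0,0,0,0,0.0015,0.025]]' 18; python3 -m creep '[[0,0,0,0,0,0.0005,0.025],[0,0,0,0,0,0.001,0.025],[0,0,0,0,0,0.001,0.025]]' 18
```

```text
time_s: 15.57
tool_pos: [0.5249, 0.1645, 0.0541]
orientation: [[0.0, 1.0, -0.0], [1.0, -0.0, -0.0], [-0.0, -0.0, -1.0]]
ft_force: [-0.5, -0.7, -0.3]
grip_width: 0.0315
gripper_force: 18.0
time_s: 15.82
tool_pos: [0.525, 0.1646, 0.0535]
orientation: [[0.0, 1.0, 0.0], [1.0, -0.0, 0.0], [0.0, 0.0, -1.0]]
ft_force: [-1.3, -1.4, 3.7]
grip_width: 0.0312
gripper_force: 18.1
```

Contact at the expected height. Release gently and rise.

```bash
python3 -m creep '[[0,0,0,0,0,0,0.031],[0,0,0,0,0,0,0.034],[0,0,0,0,0,0,0.038],[0,0,0,0,0,0,0.044],[0,0,0,0,0,0,0.05],[0,0,0,0,0,0,0.05],[0,0,0,0,0,-0.005,0.05],[0,0,0,0,0,-0.02,0.05],[0,0,0,0,0,-0.05,0.05],[0,0,0,0,0,-0.085,0.05],[0,0,0,0,0,-0.12,0.05],[0,0,0,0,0,-0.12,0.05]]' 25
python3 - <<'E'
from h import *
S=get("scene");W=get("wrist")
a=S["image"][140:320,170:410,::-1];cv2.imwrite("pics/s7.png",np.hstack([cv2.resize(a,(400,300)),cv2.resize(W["image"][:,:,::-1],(400,300))]))
go((.4634,-.2004,.17),(1,0))
for b in blobs(W,red,None,100)[:1]:print("red",plane(W,b[1],.06))
E
```

```text
time_s: 16.82
tool_pos: [0.5286, 0.1657, 0.1797]
orientation: [[0.0, 1.0, 0.01], [1.0, -0.0, 0.003], [0.003, 0.01, -1.0]]
ft_force: [1.9, 0.4, 0.2]
grip_width: 0.0501
gripper_force: 0.0
t 16.92 pos [0.5259 0.1648 0.1749] shift [-0.3653 -0.0623  0.0044] turn z -0.02 tilt [0.0036 0.001 ] F [-0.2   0.02 -0.17] grip 0.0502
red [0.52462692 0.16540436]
```

View pics/s7.png

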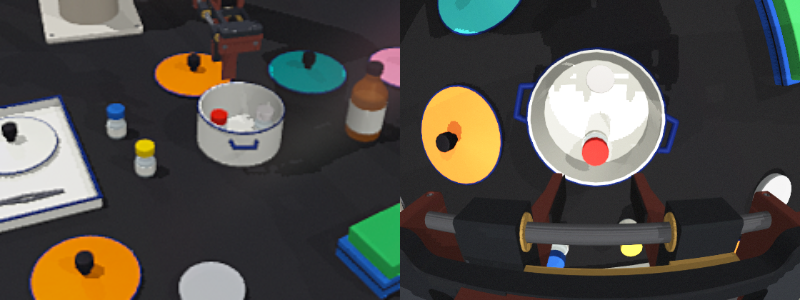

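Both jars stand upright in the pot (red cap in the right half at (595,152), white at (600,78)). Refine the pot's axis for the lid, then fetch it.

```bash
python3 - <<'E'
from h import *
W=get("wrist");T=get("top")
for d in(W,T):
    c=np.array([.526,.2035])
    for b in [1]:
        h=cv2.cvtColor(d["image"],cv2.COLOR_RGB2HSV).astype(int)
        m=(abs(h[...,0]-115)<15)&(h[...,1]>90)
        q=np.argwhere(m)[:,::-1];P=np.array([plane(d,u,.076) for u in q])
        for k in range(4):
            r=np.hypot(*(P-c).T);G=P[(r>.066)&(r<.083)]
            A=np.c_[2*G,np.ones(len(G))];s=np.linalg.lstsq(A,(G**2).sum(1),rcond=None)[0];c=s[:2]
        an=np.degrees(np.arctan2(*(G-c).T[::-1]));print(len(G),c,np.sqrt(s[2]+c@c),np.histogram(an,8,(-180,180))[0])
k=blobs(T,drk,(340,215,380,255))
print([(b[0],b[1].round(1),plane(T,b[1],.05).round(4)) for b in k[:4]])
go((.4634,-.2004,.17),(1,0))
E
python3 -m creep '[[0,0,0,-0.01,-0.002,0,0.05],[0,0,0,-0.035,-0.006,0,0.06],[0,0,0,-0.07,-0.012,0,0.07],[0,0,0,-0.11,-0.018,0,0.07],[0,0,0,-0.15,-0.026,0,0.07],[0,0,0,-0.19,-0.032,0,0.07],[0,0,0,-0.23,-0.04,0,0.07],[0,0,0,-0.27,-0.046,0,0.07],[0,0,0,-0.305,-0.053,0,0.07],[0,0,0,-0.335,-0.058,0,0.07],[0,0,0,-0.355,-0.061,0,0.07],[0,0,0,-0.365,-0.062,0,0.07]]' 25
python3 -m creep '[[0,0,0,0,0,0.02,0.07],[0,0,0,0,0,0.04,0.07],[0,0,0,0,0,0.04,0.07],[0,0,0,0,0,0.04,0.07]]'
python3 - <<'E'
from h import *
go((.4634,-.2004,.0475),(1,0))
d=get("wrist");k=blobs(d,drk,(255,190,315,260))[0];print(k[:2],plane(d,k[1],.047))
E
```

```text
2115 [0.5262995  0.20435372] 0.076830943813062 [216 147 139 364 307 282 274 386]
0 [0. 0.] 0.0 [0 0 0 0 0 0 0 0]
[]
t 17.02 pos [0.5243 0.1644 0.1725] shift [-0.3648 -0.0607  0.0027] turn z -0.02 tilt [-0.0011 -0.0004] F [-0.14  0.96  0.62] grip 0.0501
time_s: 18.02
tool_pos: [0.4611, -0.2028, 0.1719]
orientation: [[0.003, 1.0, -0.002], [1.0, -0.003, 0.001], [0.001, -0.002, -1.0]]
ft_force: [-0.3, -0.3, -0.0]
grip_width: 0.0701
gripper_force: 0.0
time_s: 18.35
tool_pos: [0.4615, -0.1996, 0.1318]
orientation: [[0.0, 1.0, -0.004], [1.0, -0.0, 0.002], [0.002, -0.004, -1.0]]
ft_force: [-0.7, -0.5, 0.2]
grip_width: 0.0698
gripper_force: 0.0
t 18.35 pos [ 0.4615 -0.1996  0.1318] shift [-0.001   0.0022  0.0843] turn z -0.0 tilt [-0.0038  0.0018] F [-0.66 -0.51  0.24] grip 0.0698
(1161, array([279.98018949, 223.23255814])) [ 0.46307092 -0.19890893]
```

```bash
python3 -m creep '[[0,0,0,-0.001,0.002,0.01,0.07],[0,0,0,-0.001,0.002,0.025,0.07],[0,0,0,-0.001,0.002,0.045,0.07],[0,0,0,-0.001,0.002,0.06,0.07],[0,0,0,-0.001,0.002,0.072,0.07],[0,0,0,-0.001,0.002,0.08,0.07],[0,0,0,-0.001,0.002,0.083,0.07],[0,0,0,-0.001,0.002,0.083,0.06],[0,0,0,-0.001,0.002,0.083,0.05],[0,0,0,-0.001,0.002,0.083,0.04]]' 25
python3 - <<'E'
from h import *
go((.4634,-.2004,.0475),(1,0))
E
```

```text
time_s: 19.23
tool_pos: [0.4654, -0.2016, 0.0509]
orientation: [[0.0, 1.0, 0.001], [1.0, -0.0, -0.001], [-0.001, 0.001, -1.0]]
ft_force: [-0.0, -0.2, 0.3]
grip_width: 0.0533
gripper_force: 0.0
t 19.23 pos [ 0.4654 -0.2016  0.0509] shift [ 0.0012 -0.002   0.0033] turn z -0.02 tilt [ 0.0012 -0.0006] F [-0.02 -0.18  0.25] grip 0.0533
```

```bash
python3 -m creep '[[0,0,0,0.001,-0.0015,0.001,0.045],[0,0,0,0.001,-0.0015,0.002,0.04],[0,0,0,0.001,-0.0015,0.0025,0.036],[0,0,0,0.001,-0.0015,0.0025,0.032],[0,0,0,0.001,-0.0015,0.0025,0.028],[0,0,0,0.001,-0.0015,0.0025,0.024],[0,0,0,0.001,-0.0015,0.0025,0.02],[0,0,0,0.001,-0.0015,0.0025,0.02],[0,0,0,0.001,-0.0015,0.0025,0.02]]' 25
```

```text
time_s: 19.98
tool_pos: [0.4634, -0.2004, 0.0477]
orientation: [[0.0, 1.0, 0.0], [1.0, -0.0, -0.0], [-0.0, 0.0, -1.0]]
ft_force: [0.1, 1.6, 1.4]
grip_width: 0.0274
gripper_force: 25.0
```

Gripped centrally (offset 43.7 mm above the lid origin). Lift and carry back.

```bash
python3 -m creep '[[0,0,0,0,0,-0.002,0.02],[0,0,0,0,0,-0.006,0.02],[0,0,0,0,0,-0.013,0.02],[0,0,0,0,0,-0.025,0.02],[0,0,0,0,0,-0.042,0.02],[0,0,0,0,0,-0.062,0.02],[0,0,0,0,0,-0.085,0.02],[0,0,0,0,0,-0.108,0.02],[0,0,0,0,0,-0.13,0.02],[0,0,0,0,0,-0.145,0.02],[0,0,0,0,0,-0.15,0.02],[0,0,0,0,0,-0.15,0.02]]' 25
python3 -m creep '[[0,0,0,0.01,0.002,0,0.02],[0,0,0,0.035,0.005,0,0.02],[0,0,0,0.07,0.01,0,0.02],[0,0,0,0.11,0.017,0,0.02],[0,0,0,0.15,0.023,0,0.02],[0,0,0,0.19,0.03,0,0.02],[0,0,0,0.23,0.036,0,0.02],[0,0,0,0.27,0.042,0,0.02],[0,0,0,0.31,0.048,0,0.02],[0,0,0,0.345,0.054,0,0.02],[0,0,0,0.375,0.058,0,0.02],[0,0,0,0.39,0.061,0,0.02]]' 25
python3 -m creep '[[0,0,0,0.004,0,0,0.02],[0,0,0,0.008,0,0,0.02],[0,0,0,0.008,0,0,0.02],[0,0,0,0.008,0,0,0.02]]'
python3 - <<'E'
from h import *
go((.5256,.2026,.1137),(1,0))
E
```

```text
time_s: 20.98
tool_pos: [0.4639, -0.2007, 0.1992]
orientation: [[0.0, 1.0, 0.003], [1.0, -0.0, -0.001], [-0.001, 0.003, -1.0]]
ft_force: [0.2, -0.1, -2.2]
grip_width: 0.0275
gripper_force: 25.0
time_s: 21.98
tool_pos: [0.5234, 0.1932, 0.196]
orientation: [[-0.002, 1.0, -0.002], [1.0, 0.002, -0.0], [0.0, -0.002, -1.0]]
ft_force: [-0.7, 0.9, -2.4]
grip_width: 0.0276
gripper_force: 25.0
time_s: 22.32
tool_pos: [0.5239, 0.1965, 0.1971]
orientation: [[0.001, 1.0, -0.001], [1.0, -0.001, -0.001], [-0.001, -0.001, -1.0]]
ft_force: [-0.6, 0.4, -2.5]
grip_width: 0.0274
gripper_force: 25.0
t 22.32 pos [0.5239 0.1965 0.1971] shift [0.0062 0.0018 0.0834] turn z -0.07 tilt [-0.0012 -0.0007] F [-0.57  0.4  -2.5 ] grip 0.0274
```

```bash
python3 -m creep '[[0,0,0,0.003,0.001,0.005,0.02],[0,0,0,0.006,0.002,0.015,0.02],[0,0,0,0.006,0.002,0.028,0.02],[0,0,0,0.006,0.002,0.041,0.02],[0,0,0,0.006,0.002,0.052,0.02],[0,0,0,0.006,0.002,0.06,0.02],[0,0,0,0.006,0.002,0.065,0.02],[0,0,0,0.006,0.002,0.067,0.02],[0,0,0,0.006,0.002,0.067,0.02],[0,0,0,0.006,0.002,0.067,0.02],[0,0,0,0.006,0.002,0.067,0.02]]' 25
python3 - <<'E'
from h import *
go((.5256,.2026,.1137),(1,0))
E
```

```text
time_s: 23.23
tool_pos: [0.5269, 0.2038, 0.1312]
orientation: [[0.0, 1.0, 0.001], [1.0, -0.0, 0.0], [0.0, 0.001, -1.0]]
ft_force: [0.0, 0.3, -2.1]
grip_width: 0.0276
gripper_force: 25.0
t 23.23 pos [0.5269 0.2038 0.1312] shift [-0.0012 -0.0013  0.0175] turn z -0.02 tilt [0.0011 0.0004] F [ 0.01  0.3  -2.14] grip 0.0276
```

```bash
python3 -m creep '[[0,0,0,-0.001,-0.001,0.002,0.02],[0,0,0,-0.001,-0.001,0.004,0.02],[0,0,0,-0.001,-0.001,0.006,0.02],[0,0,0,-0.001,-0.001,0.008,0.02],[0,0,0,-0.001,-0.001,0.01,0.02],[0,0,0,-0.001,-0.001,0.012,0.02],[0,0,0,-0.001,-0.001,0.013,0.02],[0,0,0,-0.001,-0.001,0.014,0.02],[0,0,0,-0.001,-0.001,0.0145,0.02],[0,0,0,-0.001,-0.001,0.015,0.02],[0,0,0,-0.001,-0.001,0.0155,0.02],[0,0,0,-0.001,-0.001,0.0155,0.02]]' 25
python3 - <<'E'
from h import *
go((.5256,.2026,.1137),(1,0))
E
```

```text
time_s: 24.23
tool_pos: [0.5255, 0.2026, 0.1151]
orientation: [[0.0, 1.0, -0.0], [1.0, -0.0, -0.0], [-0.0, -0.0, -1.0]]
ft_force: [0.8, -0.3, -2.3]
grip_width: 0.028
gripper_force: 25.0
t 24.23 pos [0.5255 0.2026 0.1151] shift [0.     0.0001 0.0014] turn z -0.02 tilt [-0. -0.] F [ 0.77 -0.26 -2.29] grip 0.028
```

Plug is inside the rim (no contact force, 1.4 mm to go). Last bit slowly.

```bash
python3 -m creep '[[0,0,0,0,0,0.0004,0.02],[0,0,0,0,0,0.0008,0.02],[0,0,0,0,0,0.0012,0.02],[0,0,0,0,0,0.0012,0.02]]' 25;python3 -m creep '[[0,0,0,0,0,0.0004,0.02],[0,0,0,0,0,0.0006,0.02],[0,0,0,0,0,0.0006,0.02]]' 25
```

```text
time_s: 24.57
tool_pos: [0.5255, 0.2026, 0.1139]
orientation: [[0.0, 1.0, 0.0], [1.0, -0.0, 0.0], [0.0, 0.0, -1.0]]
ft_force: [0.8, 0.2, -2.1]
grip_width: 0.0274
gripper_force: 25.0
time_s: 24.82
tool_pos: [0.5255, 0.2026, 0.1137]
orientation: [[0.0, 1.0, 0.0], [1.0, -0.0, 0.0], [0.0, 0.0, -1.0]]
ft_force: [-1.7, -0.9, 3.1]
grip_width: 0.027
gripper_force: 25.0
```

Seated at the expected height with light contact. Release, rise, and look.

```bash
python3 -m creep '[[0,0,0,0,0,0,0.028],[0,0,0,0,0,0,0.032],[0,0,0,0,0,0,0.045],[0,0,0,0,0,0,0.06],[0,0,0,0,0,0,0.07],[0,0,0,0,0,-0.005,0.07],[0,0,0,0,0,-0.02,0.07],[0,0,0,0,0,-0.05,0.07],[0,0,0,0,0,-0.085,0.07],[0,0,0,0,0,-0.11,0.07],[0,0,0,0,0,-0.12,0.07],[0,0,0,0,0,-0.12,0.07]]' 25
python3 -m creep '[[0,0,0,0,0,-0.02,0.07],[0,0,0,0,-0.02,-0.02,0.07],[0,0,0,0,-0.05,-0.02,0.07],[0,0,0,0,-0.08,-0.02,0.07],[0,0,0,0,-0.1,-0.02,0.07],[0,0,0,0,-0.1,-0.02,0.07],[0,0,0,0,-0.1,-0.02,0.07]]'
python3 - <<'E'
from h import *
S=get("scene");W=get("wrist")
a=S["image"][140:320,170:410,::-1];cv2.imwrite("pics/s8.png",np.hstack([cv2.resize(a,(400,300)),cv2.resize(W["image"][:,:,::-1],(400,300))]))
E
```

```text
time_s: 25.82
tool_pos: [0.5269, 0.2031, 0.2362]
orientation: [[0.0, 1.0, 0.005], [1.0, -0.0, 0.002], [0.002, 0.005, -1.0]]
ft_force: [-0.3, 0.1, -0.3]
grip_width: 0.0704
gripper_force: 0.0
time_s: 26.4
tool_pos: [0.4246, 0.2025, 0.2523]
orientation: [[-0.001, 1.0, -0.001], [1.0, 0.001, -0.001], [-0.001, -0.001, -1.0]]
ft_force: [0.9, -0.1, 0.7]
grip_width: 0.0698
gripper_force: 0.0
```

View pics/s8.png

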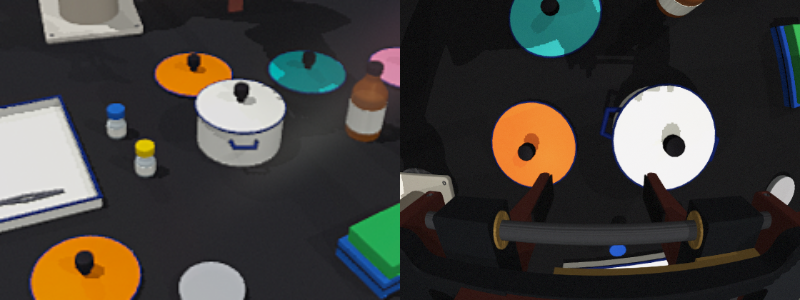

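The lid sits level and fully seated on the pot (knob at (241,92)), with the other jars, tray and forceps undisturbed.

```bash
python3 -c "
from cell import env
print(env.finish_job())"
```

```text
the job is handed in; nothing more can be done
None
```

The job is handed in at about 26 s: the lid was set down in the tray, the red-capped jar stands upright in the pot opposite the white one, and the lid is back on and looked fully seated in the last picture; no verdict came back.

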